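Empty bottle into the pedal waste can

TASK

Throw the empty dropper bottle away in the lidded waste can. Press the can's pedal and hook its lever under the catch at the side of the slot so that the lid stands open by itself, put the bottle in the can, then unhook the lever and ease the pedal up with your hand on it until the lid is fully shut, without letting it slam. Touch the pedal gently and press it no harder than it takes to feel the lever come down on its stop, and leave the things standing round about where they are.

Things in the scene. Friction and masses are not known exactly. Their poses are not given: they have to be found in the camera images.
- can: Grey steel waste can, 166 mm across, on a base plate (335 x 175 x 6 mm) bolted to the bench. Origin on the can's axis at bench height, z up; x runs from the pedal (-x) to the lid hinge at the back (x = +97, z = 216 mm); y is to the left as one faces it from the pedal. Inner radius 77 mm, inner floor at z = 86 mm. A push or knock of over 45 N on pedal or can bends the linkage.
- mouth (a point): Middle of the can's mouth, level with its rim, 213 mm above the bench. The lid is a steel disc, 172 mm across and 15 mm thick. When hooked open it stands nearly upright behind the mouth and reaches 0.40 m above the bench: put the bottle in a little to the pedal side, and do not push the lid.
- pivot (a point): Pivot of the pedal lever under the can (can frame x = +30, z = 50 mm). The lever, a round bar 10 mm thick, rocks up and down here; a light spring holds it in the middle (y = 0), from where it can also swing to +y by up to 0.15 rad when the slot lets it. A second spring and the lid's weight push the pedal up.
- slot (a point): Point on the can where the bar runs through the catch plate (x = -115 mm), an upright plate 53 mm wide, up to 98 mm high, with an L-shaped slot. The bar comes straight down; near the bottom a notch opens to +y under a lip with a 4 mm tooth. The plate is bolted through slots and sits up to 5 mm higher or lower each time, unmeasured: the bottom of the slot must be found by feel.
- tread (a point): Middle of the tread's rubber face, 64 mm long (x), 66 mm wide (y) between turned-up side edges 6 mm high; lid shut, it is 217 mm before the pivot and 96 mm above the bench. Pressing takes 4 to 14 N; the bar meets the slot's bottom after 49 to 67 mm, where force rises sharply. Then push the tread 22 to 33 mm to +y until it stops and ease it up about 12 mm: the bar rests behind the tooth.
- lid (a joint): Lid angle in rad: 0 shut, growing as it opens; 7.4 times the lever's angle (1 rad of lid is about 29 mm at the tread). Hooked it stands at 1.25 to 1.85, at the slot's bottom at 1.65 to 2.25. To unhook: press to the slot's bottom, bring the tread back to the middle (its spring helps with about 1.5 N), let it up slowly. Let go it slams; coming down faster than 2.5 rad/s counts as slamming.
- bottle: The empty dropper bottle: small round amber glass bottle 33 mm in diameter, straight sided up to 62 mm, with a black rubber dropper on top, 102 mm tall in all. Gripped about 60 mm up, the dropper clears the palm. It stands upright on the bench, left or right in front of the can. Origin in the middle of its underside, z up along it.
- small_tin: A small closed paint tin, 78 mm in diameter and 78 mm high, upright on the bench; not to be disturbed. Origin in the middle of its underside.
- tape: A roll of masking tape, 98 mm across and 25 mm high, lying flat on the bench left of the can; not to be disturbed. Origin in the middle of its underside.
- glass_jar: An empty clear glass jar, 64 mm in diameter and 110 mm high, upright on the bench right of the can; not to be disturbed. Origin in the middle of its underside.
Not all that is in view belongs to the job. There is more than one size of the bottle; the job needs the middle-sized.

How it is judged:
On the way, in this order (a step that is already met when the one before it is completed fails the run):
1. the lid stands open by itself, the lever hooked in the catch and the robot off the can (value of joint lid above 1.1 rad and contact force between each of the arm, the fingers and can below 0.1 N), for 0.3 s.
2. the bottle is in the can and let go, the lid still open (value of joint lid above 1.1 rad and horizontal distance between bottle and can below 0.075 m and z of bottle in the frame of can between 0.075 and 0.17 m and contact force between the fingers and bottle below 0.1 N), for 0.2 s.
At the end, for the whole second after the job is handed in: The lid is shut (under 0.06 rad) with the pedal up, the bottle lies or stands at rest inside the can (its underside's middle within 75 mm of the can's axis, below the rim), and the robot has let go of the can (value of joint lid below 0.06 rad and horizontal distance between bottle and can below 0.075 m and z of bottle in the frame of can between 0.075 and 0.17 m and linear speed of bottle below 0.03 m/s and contact force between each of the arm, the fingers and can below 0.1 N); the robot touches nothing.
It fails at once if the robot pushes on the can, its pedal or its lid with more than 45 N (contact force between any of the arm, the fingers and can above 45 N).
It fails at once if the lid comes down faster than 2.5 rad/s (slams) (velocity of joint lid below -2.5 rad/s).
It fails at once if the small tin, the tape or the glass jar is shifted by more than 30 mm (distance of any of small_tin, tape, glass_jar from where it was at the start of the episode above 0.03 m).
It also fails if it takes over 72 s, if anything falls off the work surface, if the arm or the gripper's body presses on something with over 40 N, if the wrist force passes 120 N, or if a joint passes its speed limit or range.

ROBOT

A 7-joint arm with a two-finger parallel gripper is mounted at the origin on the work surface; the furniture and walls round the work are solid. World frame = base frame: x ahead of the robot, y to its left, z up, the work surface at z = 0. Lengths are in m, angles in rad, forces in N, time in s.
With the tool pointing down it reaches from about 0.35 to 0.9 m from the base axis. Payload 8.1 kg.
Tool frame: the origin (TCP) lies at the centre of the arm's flange, where the gripper is bolted on; the fingertips stand 178 mm ahead of it and the grasp point (between the pads) lies 159 mm ahead of it; z points along the fingers, y is the line along which they close (so a half turn about z gives the same grasp; the last joint's range is limited). The gripper opens to 92 mm and grips with 3 to 60 N. Pads are 19 mm wide; open, the fingers measure 130 mm over their backs; the gripper's body (75 mm by 190 mm) begins 47 mm behind the grasp point.
Start: joints at [-1.428, 0.434, 0.025, 1.573, -0.012, 1.134, -0.075], TCP at [0.152, 0.606, 0.405] pointing down, gripper open.
Joint ranges: [-2.62, 2.62], [-0.44, 2.09], [-1.27, 1.32], [0.08, 2.57], [-1.32, 4.46], [0.12, 2], [-2.74, 2.74]. Speed limits (rad/s): [2.22, 2.22, 3.01, 3.01, 3.14, 3.14, 3.14].

INTERFACE

Orientations are given as a rotation vector (axis times angle).
In Python, from cell import arm gives the robot as it stands. The module is installed in compiled form; this text tells all that it offers.
- The arm moves only by the shell command python3 -m inch 'ROWS' [FORCE]. ROWS is text: rows parted by semicolons, each of 5 numbers parted by spaces: the shift along the tool's x, y, z in m, then the turn about the tool's z in rad, then the finger opening in m, from 0 to 0.0918. In form: x y z roll fingers; .... A call has 1 to 5 rows; each row is the pose to reach, as a shift and turn from the pose commanded when the call began, along the tool's axes at that moment; what a row does not reach only later rows make up. A row lasts 1/10 s, in which the tool goes at most 50 mm and 8.59 degrees, less where a joint would pass 70% of its speed; a pose out of reach is approached as far as the arm can. A call with a gripper value outside its range is refused whole. The fingers move at their own pace and stop on an object; FORCE is the grip in N (left out, the last holds). Time passes only in rows, so rows that repeat a pose let the fingers close. It gives the time, the measured TCP pose, the force, the opening and the grip force at its end, in the units of the state.
- arm.observe(): the state, without advancing time (a new reading comes with each control period).
- arm.get_image(name): name is "scene" or "top" or "wrist"; returns the picture (420x560x3 uint8, red, green, blue); there is no depth.
- arm.get_calibration(name): a dict with "intrinsics" (3x3 intrinsics, pixels), "distortion" ([k1, k2, p1, p2, k3] as OpenCV has them; the pictures are not rectified), "pose" (4x4, takes a point from camera to world coordinates). Camera axes: x right, y up, looking along -z (the intrinsics and any distortion apply to the point x, -y, -z); pixel columns grow to the right and rows downward; lengths in m; the calibration is good to about 2 mm. A picture is of the moment at which its call begins: read the wrist's pose just before it. get_calibration takes no time and is no camera call; for the wrist camera it gives the pose at the moment of the call.
- arm.sign_off(): hands the job in; it is judged then, once.
Trained networks look in the newest picture that a camera, given by its name, has taken for a name from the list of things; names that differ only in an ending like _2 or _b are one class to them, and where a whole thing is asked for, a point or a joint stands for the part that bears it (a point fixed in the world has none). Each returns a list of dicts, best first, with "conf" (0 to 1); they miss things now and then, are a little off and sometimes report something else, mostly with a low value. They report only what shows in the picture. A call takes as long as a camera call. They do not tell look-alikes from the thing itself.
- arm.look_for(camera, query): "point" ([row, column] in pixels, amid what is visible of it).
- arm.silhouettes(camera, query): "region" (420x560 bool, what is visible of it) and "point" ([row, column] in pixels, amid what is visible of it).
- arm.place_of(camera, query): "point" ([row, column] in pixels: a listed point, or the origin of a listed thing).
The state is a dict: "clock": time; "joints": joint angles; "dq": joint speeds; "joint_efforts": joint torques, N m; "position": TCP position; "ee_rot": TCP orientation; "force": force on the tool from outside, world axes, zero at the start; "ft_torque": the same for the moment, N m; "width": opening from 0.0 (shut) to 1.0 (fully open); "gripper_force": force on a finger pad.
Only numpy, scipy, OpenCV 4.12 (cv2) and the standard library are available. Lean on these libraries where they do the work, as an engineer would, in place of code of your own. Each camera call takes 0.05 s, during which the arm holds its last target. There are 200 camera calls.

## Working session

There is one attempt and no reset: what is moved stays moved. The work goes in short steps, Python scripts to look and compute and a shell command to move; the robot and the scene stay as the last step left them, time stands still between calls to the robot, and variables do not carry over. Pictures are saved under pics/ and viewed, at most 14 in all, crops included, and the job is handed in when it is done.

```bash
mkdir -p pics; cat > h.py <<'E'
import numpy as np, cv2
from cell import arm
from scipy.spatial.transform import Rotation as R
def ray(cam,pt,cal=None):
    c=cal or arm.get_calibration(cam); K=np.array(c["intrinsics"]);D=np.array(c["distortion"]);P=np.array(c["pose"])
    u=cv2.undistortPoints(np.array([[[pt[1],pt[0]]]],float),K,D)[0,0]
    d=P[:3,:3]@np.array([u[0],-u[1],-1.0]); return P[:3,3],d/np.linalg.norm(d)
def atz(cam,pt,z):
    o,d=ray(cam,pt); return o+d*(z-o[2])/d[2]
def proj(cam,p):
    c=arm.get_calibration(cam);P=np.linalg.inv(np.array(c["pose"]));q=P[:3,:3]@np.array(p)+P[:3,3]
    q=np.array([q[0],-q[1],-q[2]])
    a=cv2.projectPoints(q.reshape(1,1,3),np.zeros(3),np.zeros(3),np.array(c["intrinsics"]),np.array(c["distortion"]))[0][0,0]
    return a[::-1]
def tri(r):
    A=0;b=0
    for o,d in r:
        M=np.eye(3)-np.outer(d,d);A=A+M;b=b+M@o
    p=np.linalg.solve(A,b); return p,[np.linalg.norm(np.cross(p-o,d)) for o,d in r]
def save(cam,n,crop=None,s=1):
    im=arm.get_image(cam)[:,:,::-1]
    if crop: im=im[crop[0]:crop[1],crop[2]:crop[3]]
    cv2.imwrite(n,cv2.resize(im,None,fx=s,fy=s,interpolation=cv2.INTER_CUBIC))
def tool():
    s=arm.observe(); return np.array(s["position"]),R.from_rotvec(s["ee_rot"]).as_matrix(),s
E
python3 - <<'E'
from h import *
np.set_printoptions(precision=4,suppress=True)
s=arm.observe();print(s); print(R.from_rotvec(s["ee_rot"]).as_matrix())
for c in("scene","top"):
    arm.get_image(c); print(c,np.array(arm.get_calibration(c)["pose"])[:3])
    save(c,f"pics/{c}1.png",s=1.4)
    for q in("can","mouth","pivot","slot","tread","bottle","small_tin","tape","glass_jar"):
        print(q,[(np.round(d["point"],1).tolist(),round(d["conf"],2)) for d in arm.place_of(c,q)[:4]])
E
```

```text
{'clock': 0.0, 'joints': array([-1.4276,  0.4352,  0.025 ,  1.5741, -0.0116,  1.134 , -0.0751]), 'dq': array([ 0.0003,  0.0009,  0.0004,  0.0017,  0.0006, -0.0011,  0.0015]), 'joint_efforts': array([  0.0002, -66.7856,   0.9849, -31.4468,  -0.0607,   0.0423,
         0.0002]), 'position': array([0.152, 0.606, 0.404]), 'ee_rot': array([-0.3851, -3.1178,  0.0024]), 'force': array([ 0.7009, -0.2372, -0.3933]), 'ft_torque': array([ 0.0331, -0.0102, -0.0439]), 'gripper_force': 0.0, 'width': 1.0028440477029714}
[[-0.9699  0.2433 -0.0002]
 [ 0.2433  0.9699 -0.0015]
 [-0.0001 -0.0015 -1.    ]]
scene [[ 0.5174  0.4537 -0.7256 -0.0636]
 [-0.8556  0.2601 -0.4475 -0.3689]
 [-0.0143  0.8524  0.5228  0.651 ]]
can [([273.8, 339.1], 0.74)]
mouth [([201.5, 346.6], 0.62)]
pivot [([250.8, 346.4], 0.66)]
slot [([288.7, 312.2], 0.65)]
tread [([288.4, 294.9], 0.61), ([199.8, 342.6], 0.31)]
bottle [([265.8, 153.2], 0.89), ([271.5, 179.2], 0.67), ([277.1, 199.8], 0.49)]
small_tin [([361.1, 393.3], 0.78)]
tape [([226.6, 232.5], 0.76)]
glass_jar []
top [[ 0.0899  0.9737 -0.2093  0.3456]
 [-0.9959  0.0875 -0.0209  0.0188]
 [-0.0021  0.2103  0.9776  1.2217]]
can [([209.9, 326.0], 0.59)]
mouth [([187.6, 335.8], 0.72)]
pivot []
slot [([244.3, 319.3], 0.77), ([273.3, 320.5], 0.5)]
tread [([270.6, 321.2], 0.89)]
bottle [([270.0, 149.0], 0.88), ([273.3, 173.8], 0.54), ([274.7, 208.0], 0.4)]
small_tin [([286.9, 397.2], 0.91)]
tape [([185.9, 190.5], 0.68), ([247.0, 320.9], 0.56)]
glass_jar [([201.0, 403.6], 0.96)]
```

View pics/scene1.png

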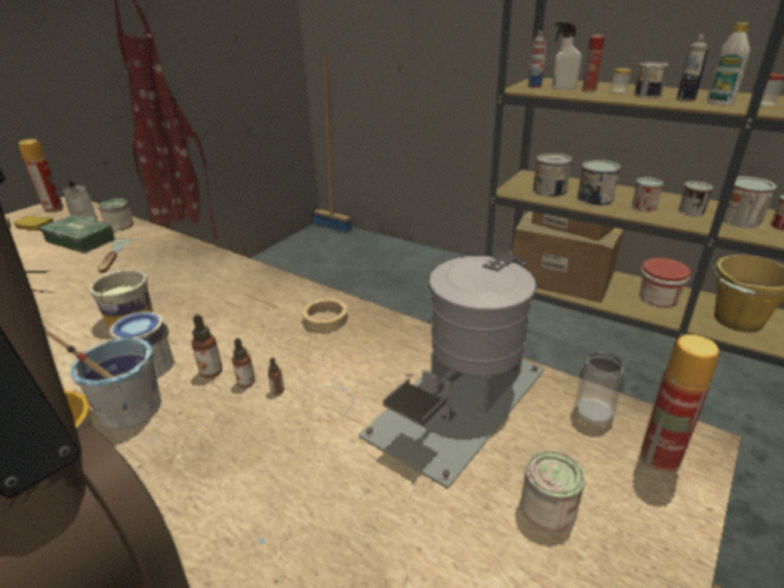

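View pics/top1.png

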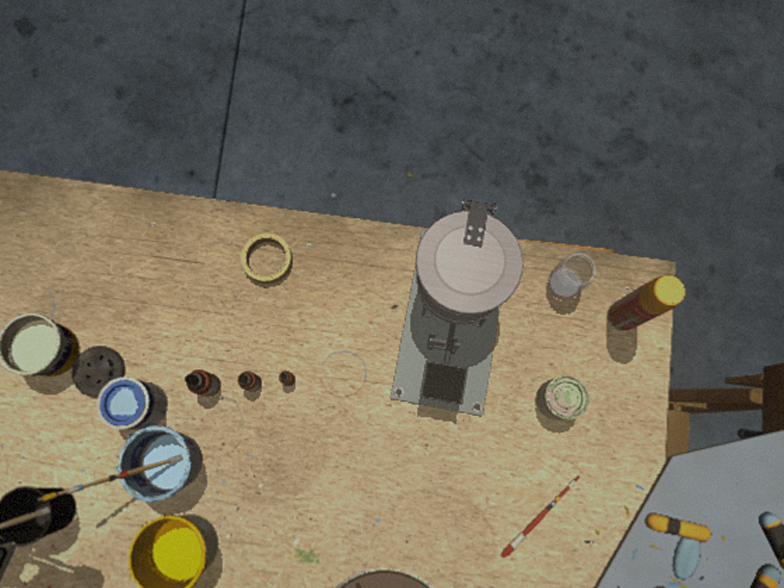

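```bash
python3 - <<'E'
from h import *
np.set_printoptions(precision=4,suppress=True)
S,T="scene","top"
for n,a,b in(("can",(273.8,339.1),(209.9,326)),("mouth",(201.5,346.6),(187.6,335.8)),("slot",(288.7,312.2),(244.3,319.3)),("tread",(288.4,294.9),(270.6,321.2)),("b1",(265.8,153.2),(270,149)),("b2",(271.5,179.2),(273.3,173.8)),("b3",(277.1,199.8),(274.7,208)),("tin",(361.1,393.3),(286.9,397.2)),("tape",(226.6,232.5),(185.9,190.5))):
    p,e=tri([ray(S,a),ray(T,b)]); print(n,p,np.round(e,4), atz(S,a,0)[:2],atz(T,b,0)[:2])
print("mouth z",atz(S,(201.5,346.6),.213),atz(T,(187.6,335.8),.213))
print("tread z",atz(S,(288.4,294.9),.096),atz(T,(270.6,321.2),.096))
print("jar",atz(T,(201,403.6),0))
E
```

```text
can [ 0.6339 -0.0835  0.0067] [0.0025 0.0025] [ 0.6431 -0.0825] [ 0.6341 -0.0819]
mouth [ 0.6383 -0.0859  0.2176] [0.004 0.004] [0.9956 0.052 ] [ 0.6991 -0.1043]
slot [ 0.5319 -0.0659  0.0308] [0.0028 0.0028] [ 0.5594 -0.0487] [ 0.5385 -0.0705]
tread [ 0.4557 -0.0679  0.0946] [0.0062 0.0062] [ 0.5388 -0.0115] [ 0.4691 -0.0805]
b1 [ 0.4317  0.3753 -0.0127] [0.0012 0.0012] [0.423  0.3601] [0.4299 0.3724]
b2 [ 0.4369  0.2981 -0.0053] [0.013 0.013] [0.4411 0.2826] [0.4272 0.306 ]
b3 [0.4343 0.209  0.0174] [0.0056 0.0056] [0.4518 0.2206] [0.4316 0.2157]
tin [ 0.4457 -0.2827  0.0121] [0.0046 0.0046] [ 0.4583 -0.285 ] [ 0.4445 -0.2815]
tape [0.6686 0.2892 0.0069] [0.0033 0.0033] [0.6788 0.2939] [0.6683 0.2932]
mouth z [ 0.6491 -0.0857  0.213 ] [ 0.6374 -0.0829  0.213 ]
tread z [ 0.45   -0.0642  0.096 ] [ 0.4594 -0.0727  0.096 ]
jar [ 0.6778 -0.2905  0.    ]
```

Three look-alike bottles. In native scene pixels (row, col) they are: large (248,148), middle (260,174) and small (269,196). In the top view: large (273,143), middle (272,178) and small (270,205). The middle one is my pick, and I'll check it in a crop along with the sizes and the plate's direction.

```bash
python3 - <<'E'
from h import *
np.set_printoptions(precision=4,suppress=True)
S,T="scene","top"
save(S,"pics/crop.png",(215,295,120,220),6)
for c in(S,T):
    arm.get_image(c)
    for d in arm.silhouettes(c,"bottle"):
        r,cc=np.where(d["region"]); print(c,round(d["conf"],2),np.round(d["point"],1),r.min(),r.max(),cc.min(),cc.max(),"base",atz(c,(r.max()-3,cc[r>r.max()-8].mean()),0))
# plate corners z=.006
f=lambda c,p:atz(c,(p[1]/1.4,p[0]/1.4),.006)
for c,ps in((T,[(391,398),(484,415)]),(S,[(362,434),(447,482),(541,366)])):
    P=[f(c,p) for p in ps]; print(c,P)
d=arm.silhouettes(T,"tread")
for x in d[:2]:
    r,cc=np.where(x["region"]); print(x["conf"],x["point"],r.min(),r.max(),cc.min(),cc.max())
p,R0,s=tool();print(p)
for b in((.437,.298,.1),(.434,.21,.1),(.43,.372,.1)): print(proj(S,b),proj(T,b))
E
```

```text
scene 0.77 [261.1 177.3] 241 276 166 182 base [0.431  0.2883 0.    ]
scene 0.63 [249.9 145. ] 225 269 137 158 base [0.4177 0.3676 0.    ]
scene 0.32 [227.9 231.3] 213 237 216 247 base [0.6457 0.2714 0.    ]
top 0.55 [272.8 174.1] 265 279 170 186 base [0.4211 0.2938 0.    ]
top 0.55 [271.6 204.6] 265 275 199 210 base [0.4378 0.2254 0.    ]
top [array([0.4231, 0.0264, 0.006 ]), array([ 0.4075, -0.148 ,  0.006 ])]
scene [array([0.4302, 0.021 , 0.006 ]), array([ 0.4155, -0.1421,  0.006 ]), array([ 0.745 , -0.1725,  0.006 ])]
0.82 [273.0, 320.5] 233 287 300 333
[0.1521 0.6062 0.4047]
[239.5096 166.9206] [265.9249 168.4   ]
[250.9386 192.2987] [270.408  204.2258]
[232.4602 144.2939] [266.074  137.7735]
```

View pics/crop.png

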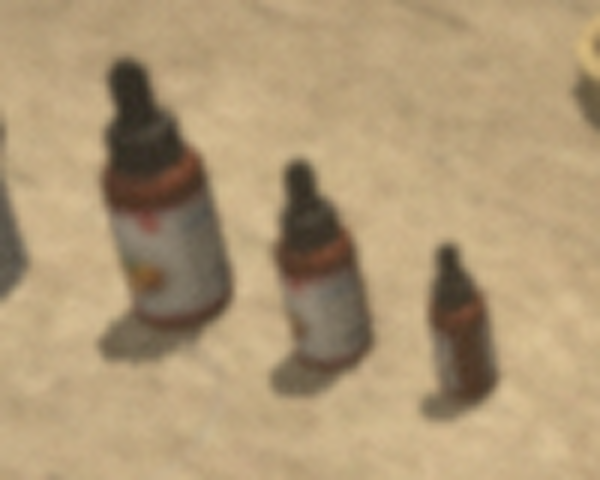

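The crop shows the three bottles. The middle one (tip at native (242,170), base at (274,175)) is the right size. The plate puts the can's yaw at about -0.09, and the tread at about (0.455,-0.068).

```bash
cat >> h.py <<'E'
def go(P,yaw=None):
    p,M,s=tool(); d=M.T@(np.array(P)-p); a=np.arctan2(-M[0,1],M[1,1])
    print("from",np.round(p,4),"shift",np.round(d,4),"roll",None if yaw is None else round(-(yaw-a),4),"len",round(np.linalg.norm(d),3))
E
python3 - <<'E'
from h import *
print(atz("scene",(242.5,169.8),.1),atz("scene",(273.6,175.3),0))
go((.43,.27,.40),-.092); go((.36,.0,.40),-.092); go((.455,-.068,.40),-.092)
E
```

```text
[0.43152255 0.28228982 0.1       ] [0.42991775 0.28538989 0.        ]
from [0.1521 0.6062 0.4047] shift [-0.3514 -0.2585  0.0047] roll -0.1539 len 0.436
from [0.1521 0.6062 0.4047] shift [-0.3492 -0.5374  0.0047] roll -0.1539 len 0.641
from [0.1521 0.6062 0.4047] shift [-0.4579 -0.5802  0.0047] roll -0.1539 len 0.739
```

```bash
python3 -m inch '-0.04 -0.03 0 -0.05 0.0918; -0.08 -0.06 0 -0.1 0.0918; -0.12 -0.09 0 -0.154 0.0918; -0.16 -0.12 0 -0.154 0.0918; -0.2 -0.15 0 -0.154 0.0918'
python3 - <<'E'
from h import *
go((.43,.27,.40),-.092)
E
```

```text
clock: 1.9
position: [0.3106, 0.4103, 0.405]
ee_rot: [0.144, 3.138, 0.001]
force: [1.3, -0.1, 0.3]
width: 1.0
gripper_force: 0.0
from [0.3106 0.4103 0.405 ] shift [-0.1318 -0.1287  0.0049] roll 0.0003 len 0.184
```

```bash
python3 -m inch '-0.035 -0.033 0 0 0.0918; -0.07 -0.066 0 0 0.0918; -0.1 -0.1 0 0 0.0918; -0.132 -0.129 0 0 0.0918; -0.132 -0.129 0 0 0.0918'
python3 - <<'E'
from h import *
np.set_printoptions(precision=4,suppress=True)
go((.455,-.068,.40),-.092)
print(np.array(arm.get_calibration("wrist")["pose"]))
save("wrist","pics/w1.png")
for d in arm.silhouettes("wrist","bottle"):
    r,c=np.where(d["region"]); print(d["conf"],d["point"],r.min(),r.max(),c.min(),c.max())
for d in arm.place_of("wrist","bottle"): print(d["conf"],d["point"],atz("wrist",d["point"],0))
print(proj("wrist",(.431,.285,0)),proj("wrist",(.431,.285,.1)))
E
```

```text
clock: 2.4
position: [0.433, 0.2661, 0.4051]
ee_rot: [0.158, 3.135, -0.002]
force: [-0.5, 0.3, 0.6]
width: 1.007
gripper_force: 0.0
from [0.433  0.2661 0.4051] shift [-0.0556 -0.3302  0.0058] roll -0.009 len 0.335
[[ 0.1008 -0.9524 -0.2878  0.3555]
 [ 0.9949  0.0962  0.0303  0.2735]
 [-0.0012 -0.2894  0.9572  0.385 ]
 [ 0.      0.      0.      1.    ]]
0.83 [184.2, 301.8] 167 203 287 318
0.66 [170.3, 379.2] 147 193 348 408
0.61 [197.9, 245.4] 185 213 235 258
0.69 [177.9, 300.2] [0.4239 0.2942 0.    ]
0.58 [194.6, 246.9] [0.4393 0.224  0.    ]
0.56 [164.1, 365.2] [0.4137 0.3775 0.    ]
[183.9968 293.4229] [204.8114 296.9166]
```

View pics/w1.png

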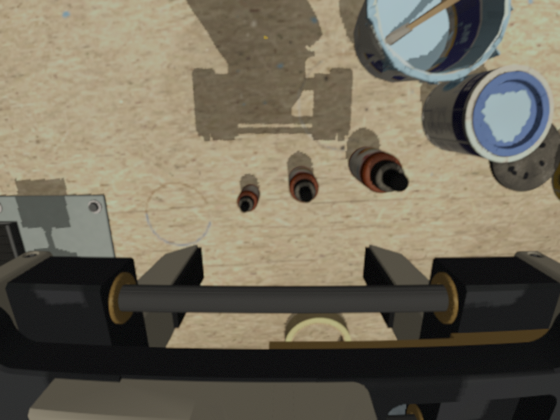

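The wrist view shows the three bottles: small (198,245), middle (184,302) and large (170,379). The middle one matches. Next I'll go above the tread.

```bash
python3 -m inch '-0.008 -0.049 0 0 0.05; -0.016 -0.098 0 0 0.03; -0.025 -0.147 0 0 0.02; -0.033 -0.196 0 0 0.02; -0.041 -0.245 0 0 0.02'
python3 -m inch '-0.008 -0.045 0.01 0 0.02; -0.015 -0.085 0.03 0 0.02; -0.015 -0.085 0.045 0 0.02; -0.015 -0.085 0.045 0 0.02'
python3 - <<'E'
from h import *
np.set_printoptions(precision=4,suppress=True)
go((.455,-.068,.40),-.092)
save("wrist","pics/w2.png")
for q,z in(("tread",.096),("slot",.05),("mouth",.213),("can",0)):
  for d in arm.place_of("wrist",q)[:2]: print(q,d["conf"],np.round(d["point"],1),atz("wrist",d["point"],z))
for d in arm.silhouettes("wrist","tread")[:2]:
    r,c=np.where(d["region"]); print(d["conf"],np.round(d["point"],1),r.min(),r.max(),c.min(),c.max())
print(proj("wrist",(.455,-.068,.096)))
E
```

```text
clock: 3.05
position: [0.4471, 0.0236, 0.4049]
ee_rot: [0.139, 3.138, 0.001]
force: [0.6, 0.2, 0.3]
width: 0.616
gripper_force: 0.0
clock: 3.45
position: [0.4541, -0.0617, 0.3583]
ee_rot: [-0.144, -3.135, -0.0]
force: [0.4, 0.7, -0.9]
width: 0.268
gripper_force: 0.0
from [ 0.4541 -0.0617  0.3583] shift [-0.0014 -0.0062 -0.0417] roll 0.0002 len 0.042
tread 0.65 [219.6 282.2] [ 0.4571 -0.0616  0.096 ]
tread 0.36 [207.7  96.5] [ 0.4326 -0.2182  0.096 ]
slot 0.9 [267.  278.7] [ 0.5247 -0.0713  0.05  ]
can 0.91 [328.3 278.6] [ 0.6407 -0.0833  0.    ]
0.88 [218.7 284.1] 179 320 236 329
[216.8746 274.9944]
```

View pics/w2.png

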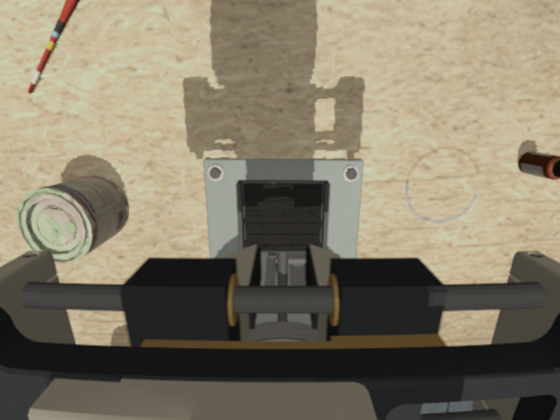

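The wrist view shows the tread at columns 238–329 and rows 181–250, centred under the tool. Its side edges run parallel to the tool's x axis. I'll go down now.

```bash
python3 -m inch '0 -0.001 0.03 0 0.014; 0 -0.001 0.055 0 0.014; 0 -0.001 0.072 0 0.014; 0 -0.001 0.077 0 0.014; 0 -0.001 0.077 0 0.014'
python3 -m inch '0 0 0.005 0 0.014; 0 0 0.01 0 0.014; 0 0 0.01 0 0.014'
python3 -m inch '0 0 0.005 0 0.014; 0 0 0.01 0 0.014; 0 0 0.015 0 0.014; 0 0 0.015 0 0.014'
```

```text
clock: 4.25
position: [0.4547, -0.0629, 0.2827]
ee_rot: [-0.143, -3.138, -0.0]
force: [0.1, -0.3, -0.1]
width: 0.158
gripper_force: 0.0
clock: 4.55
position: [0.455, -0.0632, 0.2732]
ee_rot: [0.144, 3.137, 0.001]
force: [-0.7, 0.2, 9.1]
width: 0.151
gripper_force: 4.7
clock: 4.95
position: [0.4534, -0.0632, 0.2576]
ee_rot: [-0.144, -3.135, -0.001]
force: [-6.3, 1.3, 9.6]
width: 0.151
gripper_force: 5.2
```

```bash
python3 -m inch '0.001 0 0.005 0 0.014; 0.002 0 0.01 0 0.014; 0.003 0 0.015 0 0.014; 0.003 0 0.02 0 0.014; 0.003 0 0.02 0 0.014'
python3 -m inch '0.0005 0 0.004 0 0.014; 0.001 0 0.008 0 0.014; 0.001 0 0.008 0 0.014'
python3 -m inch '0 0 0.002 0 0.014; 0 0 0.002 0 0.014'
python3 -m inch '0 0 0.002 0 0.014; 0 0 0.002 0 0.014'
```

```text
clock: 5.45
position: [0.4512, -0.0629, 0.2377]
ee_rot: [-0.144, -3.137, -0.001]
force: [-5.1, 0.6, 8.3]
width: 0.153
gripper_force: 4.3
clock: 5.75
position: [0.4506, -0.0629, 0.23]
ee_rot: [0.144, 3.138, 0.0]
force: [-3.1, 0.5, 8.2]
width: 0.15
gripper_force: 3.8
clock: 5.95
position: [0.4506, -0.0629, 0.2281]
ee_rot: [0.144, 3.138, 0.0]
force: [-2.6, 1.1, 7.2]
width: 0.153
gripper_force: 3.5
clock: 6.15
position: [0.4506, -0.0629, 0.2261]
ee_rot: [0.144, 3.138, 0.0]
force: [-2.7, 0.4, 6.8]
width: 0.15
gripper_force: 3.4
```

Travel so far is 48 mm. From here I'll feel for the stop in small steps.

```bash
python3 -m inch '0 0 0.0015 0 0.014; 0 0 0.0015 0 0.014' | egrep 'pos|force:'
python3 -m inch '0 0 0.0015 0 0.014; 0 0 0.0015 0 0.014' | egrep 'pos|force:'
```

```text
position: [0.4507, -0.0629, 0.2246]
force: [-2.5, 0.1, 6.1]
gripper_force: 3.2
position: [0.4507, -0.0629, 0.223]
force: [-2.1, 0.8, 5.8]
gripper_force: 3.1
```

```bash
python3 -m inch '0 0 0.0015 0 0.014; 0 0 0.0015 0 0.014' | egrep 'pos|force:'
python3 -m inch '0 0 0.0015 0 0.014; 0 0 0.0015 0 0.014' | egrep 'pos|force:'
```

```text
position: [0.4507, -0.0629, 0.2215]
force: [-1.9, 1.0, 6.3]
gripper_force: 3.0
position: [0.4507, -0.0629, 0.2199]
force: [-1.7, -0.1, 5.6]
gripper_force: 2.9
```

```bash
python3 -m inch '0 0 0.0015 0 0.014; 0 0 0.0015 0 0.014' | egrep 'pos|force:'
python3 -m inch '0 0 0.001 0 0.014; 0 0 0.001 0 0.014' | egrep 'pos|force:'
```

```text
position: [0.4508, -0.0629, 0.2184]
force: [-1.6, 0.8, 5.2]
gripper_force: 2.7
position: [0.4508, -0.0629, 0.2174]
force: [-1.9, 1.1, 4.4]
gripper_force: 2.6
```

```bash
python3 -m inch '0 0 0.001 0 0.014; 0 0 0.001 0 0.014' | egrep 'pos|force:'
python3 -m inch '0 0 0.001 0 0.014; 0 0 0.001 0 0.014' | egrep 'pos|force:'
```

```text
position: [0.4508, -0.0629, 0.2163]
force: [-1.4, 0.8, 5.4]
gripper_force: 2.5
position: [0.4508, -0.0629, 0.2153]
force: [-1.2, 0.6, 5.2]
gripper_force: 2.8
```

```bash
python3 -m inch '0 0 0.001 0 0.014; 0 0 0.001 0 0.014' | egrep 'pos|force:'
python3 -m inch '0 0 0.001 0 0.014; 0 0 0.001 0 0.014' | egrep 'pos|force:'
```

```text
position: [0.4508, -0.0629, 0.2145]
force: [-2.2, 0.8, 10.3]
gripper_force: 5.3
position: [0.4509, -0.063, 0.2139]
force: [-3.5, 1.3, 16.3]
gripper_force: 8.8
```

The stop is at TCP z ≈ 0.215. I'll ease off 0.8 mm and push to +y.

```bash
python3 -m inch '0 0 -0.0008 0 0.014; 0 0.004 -0.0008 0 0.014; 0 0.008 -0.0008 0 0.014; 0 0.012 -0.0008 0 0.014; 0 0.016 -0.0008 0 0.014' | egrep 'pos|force:'
python3 -m inch '0 0.003 0 0 0.014; 0 0.006 0 0 0.014; 0 0.006 0 0 0.014' | egrep 'pos|force:'
```

```text
position: [0.4523, -0.0483, 0.2145]
force: [-2.0, -6.1, 11.6]
gripper_force: 5.5
position: [0.4531, -0.0416, 0.2145]
force: [-0.9, -2.1, 10.7]
gripper_force: 5.2
```

```bash
python3 -m inch '0 0.003 0 0 0.014; 0 0.003 0 0 0.014' | egrep 'pos|force:'
python3 -m inch '0 0.002 0 0 0.014; 0 0.002 0 0 0.014' | egrep 'pos|force:'
```

```text
position: [0.4534, -0.0386, 0.2145]
force: [-1.2, -1.4, 9.6]
gripper_force: 5.1
position: [0.4537, -0.0368, 0.2146]
force: [-0.8, -3.5, 10.6]
gripper_force: 5.0
```

```bash
python3 -m inch '0 0.002 0 0 0.014; 0 0.002 0 0 0.014' | egrep 'pos|force:'
python3 -m inch '0 0.002 0 0 0.014; 0 0.002 0 0 0.014' | egrep 'pos|force:'
```

```text
position: [0.454, -0.0348, 0.2146]
force: [-1.2, -3.4, 10.9]
gripper_force: 4.9
position: [0.4542, -0.0329, 0.2146]
force: [-0.1, -1.9, 9.8]
gripper_force: 4.7
```

```bash
python3 -m inch '0 0.002 0 0 0.014; 0 0.002 0 0 0.014' | egrep 'pos|force:'
```

```text
position: [0.4543, -0.0311, 0.2146]
force: [-0.5, -4.9, 9.6]
gripper_force: 4.6
```

```bash
python3 -m inch '0 0.002 0 0 0.014; 0 0.002 0 0 0.014' | egrep 'pos|force:'
python3 -m inch '0 0.002 0 0 0.014; 0 0.002 0 0 0.014' | egrep 'pos|force:'
```

```text
position: [0.4543, -0.0293, 0.2145]
force: [-1.2, -5.0, 10.1]
gripper_force: 4.6
position: [0.4542, -0.0272, 0.2144]
force: [-2.0, -4.4, 8.7]
gripper_force: 4.5
```

```bash
python3 - <<'E'
from h import *
tool()
save("wrist","pics/w3.png")
E
```

```text
(no output)
```

View pics/w3.png

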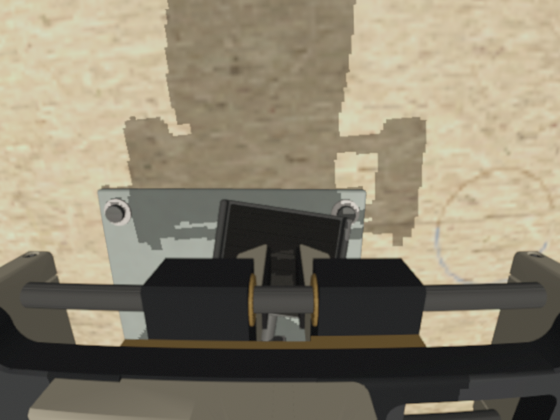

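The tread is swung well to +y (about 0.12 rad), and the fingers are sliding on the rubber towards its right edge. I'll push on until they meet the edge or the force rises.

```bash
python3 -m inch '0 0.002 0 0 0.014; 0 0.002 0 0 0.014' | egrep 'pos|force:'
python3 -m inch '0 0.002 0 0 0.014; 0 0.002 0 0 0.014' | egrep 'pos|force:'
```

```text
position: [0.4542, -0.0252, 0.2143]
force: [-1.4, -5.5, 9.0]
gripper_force: 4.4
position: [0.4543, -0.0232, 0.2143]
force: [-1.7, -4.4, 8.7]
gripper_force: 4.3
```

```bash
python3 -m inch '0 0.002 0 0 0.014; 0 0.002 0 0 0.014' | egrep 'pos|force:'
```

```text
position: [0.4544, -0.0212, 0.2142]
force: [-1.6, -6.1, 8.8]
gripper_force: 4.1
```

```bash
python3 -m inch '0 0.002 0 0 0.014; 0 0.002 0 0 0.014' | egrep 'pos|force:'
python3 -m inch '0 0.002 0 0 0.014; 0 0.002 0 0 0.014' | egrep 'pos|force:'
```

```text
position: [0.4546, -0.0192, 0.2142]
force: [-2.5, -4.7, 7.4]
gripper_force: 4.0
position: [0.4547, -0.0171, 0.2141]
force: [-1.6, -5.1, 7.6]
gripper_force: 3.9
```

```bash
python3 -m inch '0 0.002 0 0 0.014; 0 0.002 0 0 0.014' | egrep 'pos|force:'
```

```text
position: [0.4549, -0.0152, 0.2141]
force: [-3.3, -5.1, 7.6]
gripper_force: 4.0
```

```bash
python3 -m inch '0 0.002 0 0 0.014; 0 0.004 0 0 0.014; 0 0.004 0 0 0.014' | egrep 'pos|force:'
```

```text
position: [0.4551, -0.0127, 0.2141]
force: [-2.6, -11.4, 8.2]
gripper_force: 7.0
```

```bash
python3 -m inch '0 0 -0.002 0 0.014; 0 0 -0.004 0 0.014; 0 0 -0.004 0 0.014' | egrep 'pos|force:'
python3 -m inch '0 0 -0.002 0 0.014; 0 0 -0.004 0 0.014; 0 0 -0.004 0 0.014' | egrep 'pos|force:'
python3 -m inch '0 0 -0.0015 0 0.014; 0 0 -0.003 0 0.014; 0 0 -0.003 0 0.014' | egrep 'pos|force:'
```

```text
position: [0.455, -0.0117, 0.218]
force: [-2.5, -7.5, 4.7]
gripper_force: 4.3
position: [0.455, -0.0116, 0.222]
force: [-3.0, -6.8, 5.3]
gripper_force: 4.4
position: [0.455, -0.0115, 0.225]
force: [-2.6, -5.5, 5.4]
gripper_force: 4.3
```

```bash
python3 -m inch '0 0 -0.0015 0 0.014; 0 0 -0.0015 0 0.014' | egrep 'pos|force:'
python3 -m inch '0 0 -0.0015 0 0.014; 0 0 -0.0015 0 0.014' | egrep 'pos|force:'
python3 -m inch '0 0 -0.0015 0 0.014; 0 0 -0.0015 0 0.014' | egrep 'pos|force:'
```

```text
position: [0.4549, -0.0115, 0.2264]
force: [-2.2, -5.9, 2.0]
gripper_force: 3.0
position: [0.4551, -0.0107, 0.2279]
force: [-1.0, -3.6, 1.3]
gripper_force: 2.0
position: [0.4555, -0.01, 0.2296]
force: [-1.5, -2.1, -0.1]
gripper_force: 1.0
```

The bar has come to rest behind the tooth, as the vertical force is now about zero. I'll lift clear and check.

```bash
python3 -m inch '0 -0.003 -0.002 0 0.014; 0 -0.006 -0.004 0 0.014; 0 -0.008 -0.01 0 0.014' | egrep 'pos|force:'
python3 -m inch '0.01 0 -0.03 0 0.03; 0.01 0 -0.07 0 0.05; 0.01 0 -0.11 0 0.05;  0.01 0 -0.14 0 0.05; 0.01 0 -0.14 0 0.05' | egrep 'pos|force:'
python3 - <<'E'
from h import *
go((.43,.29,.37),-.092)
save("scene","pics/s4.png",(90,330,190,450),2.5)
print(atz("wrist",(194,305),.1))
E
```

```text
position: [0.4547, -0.0182, 0.2396]
force: [0.1, 0.2, -0.0]
gripper_force: 0.0
position: [0.4459, -0.0175, 0.3837]
force: [0.1, -0.7, 0.1]
gripper_force: 0.0
from [ 0.4459 -0.0175  0.3837] shift [0.0442 0.3047 0.0141] roll -0.0001 len 0.308
[0.43306946 0.00346279 0.1       ]
```

View pics/s4.png

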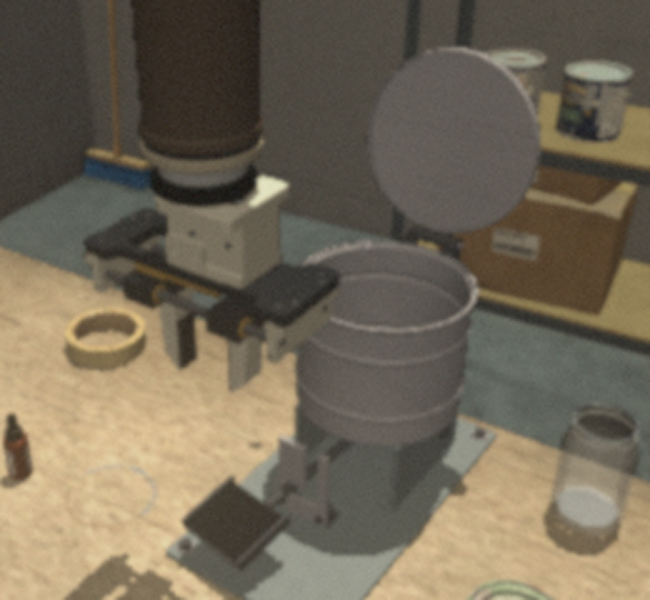

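The scene crop shows the lid standing upright and open, the tread swung aside and the robot clear. Now for the bottle, with the gripper turned 90° so it clears the neighbouring bottles.

```bash
python3 -m inch '0.008 0.048 0 0.14 0.07; 0.016 0.096 0 0.28 0.07; 0.024 0.144 0 0.42 0.07; 0.032 0.192 0 0.56 0.07; 0.04 0.24 0 0.7 0.07' | egrep 'pos|clock'
python3 - <<'E'
from h import *
go((.425,.29,.37),-.092-1.571)
E
```

```text
clock: 14.75
position: [0.4287, 0.1986, 0.3786]
from [0.4287 0.1986 0.3786] shift [0.0643 0.0651 0.0085] roll 0.9245 len 0.092
```

```bash
python3 -m inch '0.03 0.03 0 0.14 0.07; 0.06 0.06 0 0.28 0.07; 0.064 0.065 0 0.42 0.07; 0.064 0.065 0 0.56 0.07; 0.064 0.065 0 0.7 0.07' | egrep 'pos|clock'
python3 -m inch '0 0 0 0.14 0.07; 0 0 0 0.225 0.07; 0 0 0 0.225 0.07' | egrep 'pos|clock'
python3 - <<'E'
from h import *
np.set_printoptions(precision=4,suppress=True)
go((.425,.29,.37),-.092-1.571)
save("wrist","pics/w5.png")
for d in arm.place_of("wrist","bottle"): print(d["conf"],np.round(d["point"],1),atz("wrist",d["point"],0))
for d in arm.silhouettes("wrist","bottle"):
    r,c=np.where(d["region"]); print(d["conf"],np.round(d["point"],1),r.min(),r.max(),c.min(),c.max())
print(proj("wrist",(.425,.29,0)),proj("wrist",(.425,.29,.1)))
E
```

```text
clock: 15.25
position: [0.4248, 0.2888, 0.3781]
clock: 15.55
position: [0.4249, 0.2884, 0.3784]
from [0.4249 0.2884 0.3784] shift [ 0.0017 -0.0001  0.0084] roll 0.0044 len 0.009
0.82 [190.  289.3] [0.4319 0.2839 0.    ]
0.8 [118.2 275.4] [0.4227 0.368  0.    ]
0.92 [244.9 300.6] 230 267 292 314
0.84 [194.5 289.1] 174 216 273 304
[185.5698 283.051 ] [208.9599 283.1059]
```

View pics/w5.png

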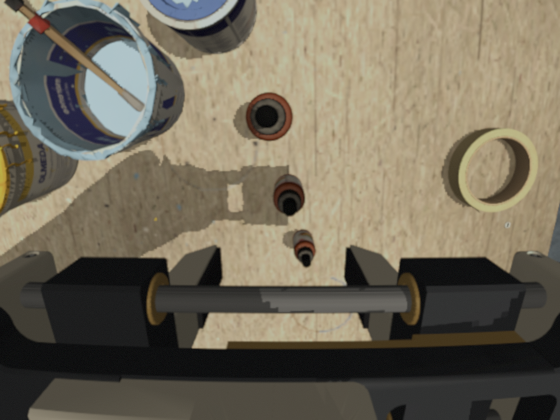

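The wrist view shows the middle bottle with its tip at (208,290) and body at (190,289), so it stands at about (0.431,0.287). I'll descend on it.

```bash
python3 - <<'E'
from h import *
go((.431,.287,.217),-.092-1.571)
E
```

```text
from [0.4251 0.2884 0.3789] shift [-0.0008  0.0061  0.1619] roll 0.0082 len 0.162
```

```bash
python3 -m inch '-0.001 0.006 0.02 0 0.07; -0.001 0.006 0.06 0 0.07; -0.001 0.006 0.1 0 0.07; -0.001 0.006 0.14 0 0.07; -0.001 0.006 0.161 0 0.07' | egrep 'pos|force'
python3 -m inch '0 0 0 0 0.06; 0 0 0 0 0.02; 0 0 0 0 0.02; 0 0 0 0 0.02; 0 0 0 0 0.02' 12
```

```text
position: [0.4303, 0.2863, 0.2156]
force: [-0.5, -0.5, 0.0]
gripper_force: 0.0
clock: 16.7
position: [0.4315, 0.2873, 0.2196]
ee_rot: [-2.315, -2.124, -0.003]
force: [-0.1, 0.5, 0.3]
width: 0.376
gripper_force: 0.0
```

```bash
python3 -m inch '0 0 0 0 0.02; 0 0 0 0 0.02; 0 0 0 0 0.02' 12 | egrep 'width|force'
python3 -m inch '0 0 -0.04 -0.1 0.02; 0 0 -0.09 -0.2 0.02; 0 0 -0.14 -0.3 0.02; 0 0 -0.19 -0.4 0.02; 0 0 -0.23 -0.5 0.02' 12
python3 - <<'E'
from h import *
go((.615,-.079,.455),-.092)
E
```

```text
force: [-2.1, -0.0, 7.9]
width: 0.345
gripper_force: 12.0
clock: 17.5
position: [0.4311, 0.2865, 0.4518]
ee_rot: [1.713, 2.633, 0.004]
force: [0.6, 2.0, -1.0]
width: 0.345
gripper_force: 12.0
from [0.4311 0.2865 0.4518] shift [-0.4087  0.02   -0.0034] roll -1.0616 len 0.409
```

The bottle is held. Carrying it over the mouth.

```bash
python3 -m inch '-0.045 0.002 -0.015 -0.14 0.02; -0.09 0.004 -0.02 -0.28 0.02; -0.135 0.006 -0.02 -0.42 0.02; -0.18 0.008 -0.02 -0.56 0.02; -0.225 0.01 -0.02 -0.7 0.02' 12 | egrep 'pos|width'
python3 - <<'E'
from h import *
go((.62,-.081,.46),-.092)
E
```

```text
position: [0.5278, 0.0905, 0.4688]
width: 0.342
from [0.5278 0.0905 0.4688] shift [-0.1612 -0.1092  0.0088] roll -0.39 len 0.195
```

```bash
python3 -m inch '-0.037 -0.025 0 -0.13 0.02; -0.074 -0.05 0 -0.26 0.02; -0.111 -0.075 0 -0.39 0.02; -0.148 -0.1 0 -0.39 0.02; -0.161 -0.109 0 -0.39 0.02' 12 | egrep 'pos|width'
python3 -m inch '0 0 0 0 0.02; 0 0 0 0 0.02' 12 | egrep 'pos|width'
python3 - <<'E'
from h import *
go((.62,-.081,.37),-.092)
save("scene","pics/s6.png",(90,330,190,450),2.5)
for q,z in(("mouth",.213),):
  for c in("top","wrist"):
    arm.get_image(c)
    for d in arm.place_of(c,q)[:2]: print(q,c,d["conf"],np.round(d["point"],1),atz(c,d["point"],z))
E
```

```text
position: [0.6193, -0.0849, 0.4684]
width: 0.341
position: [0.6185, -0.0789, 0.4682]
width: 0.347
from [ 0.6185 -0.0789  0.4682] shift [-0.0018 -0.002   0.0982] roll -0.0059 len 0.098
```

View pics/s6.png

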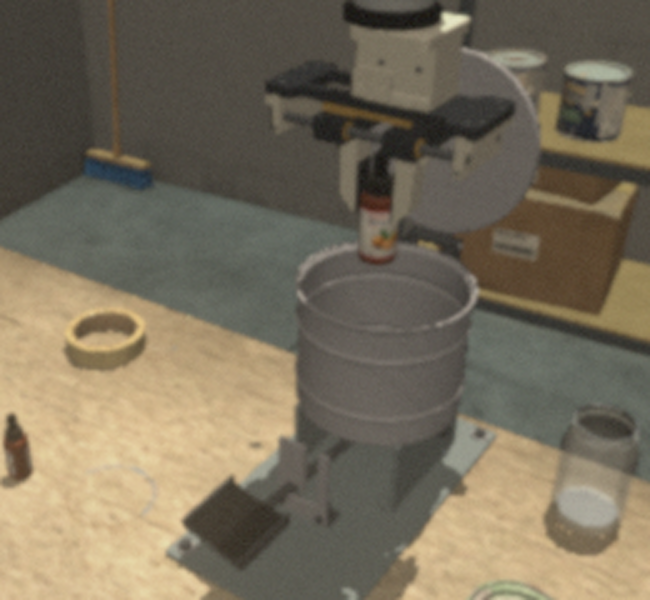

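The crop shows the bottle hanging upright over the mouth, in front of the open lid. I'll lower it and let go.

```bash
python3 -m inch '-0.002 -0.002 0.03 0 0.02; -0.002 -0.002 0.06 0 0.02; -0.002 -0.002 0.09 0 0.02; -0.002 -0.002 0.12 0 0.02; -0.002 -0.002 0.122 0 0.02' 12 | egrep 'pos|force'
python3 -m inch '0 0 0 0 0.04; 0 0 0 0 0.055; 0 0 0 0 0.055; 0 0 0 0 0.055; 0 0 0 0 0.055' | egrep 'pos|force|wid'
python3 -m inch '0 0 -0.03 0 0.055; 0 0 -0.07 0 0.055; 0 0 -0.11 0 0.055; 0 0 -0.13 0 0.04; 0 0 -0.13 0 0.03' | egrep 'pos|force|wid'
python3 - <<'E'
from h import *
save("top","pics/t7.png",(90,300,250,450),2.5)
go((.455,-.03,.45),-.092)
E
```

```text
position: [0.6192, -0.0805, 0.3431]
force: [-0.4, -0.4, 0.2]
gripper_force: 12.0
position: [0.6207, -0.0819, 0.3474]
force: [-0.0, -0.3, -0.3]
width: 0.595
gripper_force: 0.0
position: [0.621, -0.0824, 0.4805]
force: [0.4, 0.4, -1.2]
width: 0.469
gripper_force: 0.0
from [ 0.6206 -0.0821  0.4783] shift [0.17   0.0357 0.0277] roll -0.006 len 0.176
```

View pics/t7.png

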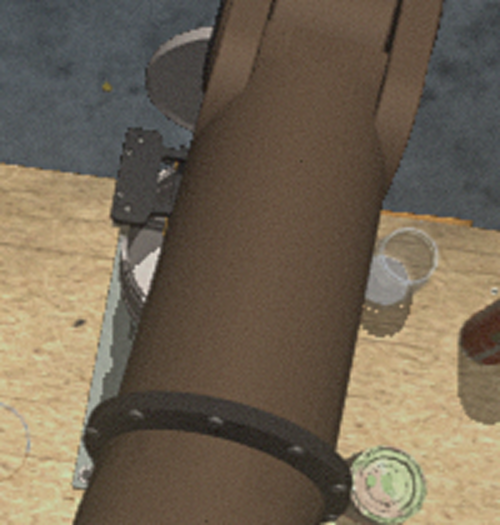

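The top view is mostly blocked by the arm, but the lid is still open and the gripper is empty. Going back to the swung tread, with the fingers spread to sit between its edges.

```bash
python3 -m inch '0.045 0.01 0 0 0.034; 0.09 0.02 0 0 0.034; 0.13 0.028 0 0 0.034; 0.168 0.032 0 0 0.034; 0.168 0.032 0 0 0.034' | egrep 'pos|clock|wid'
python3 -m inch '0 0 0.04 0 0.034; 0 0 0.08 0 0.034; 0 0 0.1 0 0.034;  0 0 0.1 0 0.034' | egrep 'pos|clock|wid'
python3 - <<'E'
from h import *
np.set_printoptions(precision=4,suppress=True)
go((.455,-.034,.235),-.092)
save("wrist","pics/w8.png")
for d in arm.place_of("wrist","tread")[:2]: print(d["conf"],np.round(d["point"],1),atz("wrist",d["point"],.048))
print(proj("wrist",(.455,-.034,.048)))
arm.get_image("scene")
for c in("scene","wrist"):
  for d in arm.silhouettes(c,"bottle")[:4]: print(c,d["conf"],d["point"])
E
```

```text
clock: 21.0
position: [0.4522, -0.033, 0.4754]
width: 0.368
clock: 21.4
position: [0.4554, -0.0335, 0.3735]
width: 0.37
from [ 0.4554 -0.0335  0.3735] shift [-0.0005 -0.0003  0.1385] roll -0.0061 len 0.138
0.73 [199.1 285.3] [ 0.4579 -0.0319  0.048 ]
[196.6057 282.9986]
scene 0.64 [251.6, 144.1]
scene 0.52 [270.4, 195.4]
wrist 0.67 [164.7, 511.6]
```

View pics/w8.png

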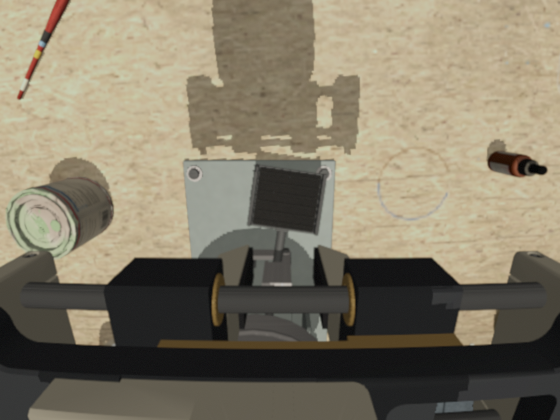

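The wrist view shows the tread centred at (199,287), turned slightly and lying under the tool. The bottle is no longer on the bench. I'll descend and feel for the tread.

```bash
python3 -m inch '0 0.002 0.04 0.1 0.034; 0 0.002 0.08 0.1 0.034; 0 0.002 0.12 0.1 0.034; 0 0.002 0.137 0.1 0.034; 0 0.002 0.137 0.1 0.034' | egrep 'pos|force|wid'
python3 -m inch '0 0 0.003 0 0.034; 0 0 0.006 0 0.034; 0 0 0.006 0 0.034' | egrep 'pos|force'
python3 -m inch '0 0 0.002 0 0.034; 0 0 0.004 0 0.034; 0 0 0.004 0 0.034' | egrep 'pos|force'
```

```text
position: [0.4564, -0.0316, 0.2384]
force: [-1.1, 0.3, 1.5]
width: 0.374
gripper_force: 0.0
position: [0.4571, -0.0316, 0.2344]
force: [0.6, -0.0, -0.9]
gripper_force: 0.0
position: [0.4566, -0.0316, 0.2296]
force: [-0.2, 0.5, -0.2]
gripper_force: 0.0
```

```bash
python3 -m inch '0 0 0.002 0 0.034; 0 0 0.004 0 0.034; 0 0 0.004 0 0.034' | egrep 'pos|force'
python3 -m inch '0 0 0.002 0 0.034; 0 0 0.004 0 0.034; 0 0 0.004 0 0.034' | egrep 'pos|force'
```

```text
position: [0.4567, -0.0319, 0.2255]
force: [-0.6, -1.2, 5.5]
gripper_force: 2.7
position: [0.4567, -0.032, 0.2216]
force: [-1.3, -1.5, 6.5]
gripper_force: 3.0
```

```bash
python3 -m inch '0 0 0.002 0 0.034; 0 0 0.003 0 0.034; 0 0 0.003 0 0.034' | egrep 'pos|force'
python3 -m inch '0 0 0.0015 0 0.034; 0 0 0.0015 0 0.034' | egrep 'pos|force'
```

```text
position: [0.4568, -0.0319, 0.2187]
force: [-1.2, -1.6, 5.6]
gripper_force: 2.6
position: [0.4568, -0.0318, 0.2172]
force: [-0.1, -1.0, 5.1]
gripper_force: 2.5
```

```bash
python3 -m inch '0 0 0.0015 0 0.034; 0 0 0.0015 0 0.034' | egrep 'pos|force'
python3 -m inch '0 0 0.001 0 0.034; 0 0 0.001 0 0.034' | egrep 'pos|force'
```

```text
position: [0.4569, -0.0318, 0.2157]
force: [-0.0, -3.0, 6.0]
gripper_force: 2.9
position: [0.4569, -0.0318, 0.215]
force: [-1.5, -2.5, 10.6]
gripper_force: 5.6
```

```bash
python3 -m inch '0 0 0.0007 0 0.034; 0 0 0.0007 0 0.034' | egrep 'pos|force'
python3 -m inch '0 -0.004 0 -0.015 0.034; 0 -0.008 0 -0.03 0.034; 0 -0.012 0 -0.045 0.034; 0 -0.012 0 -0.045 0.034' | egrep 'pos|force'
```

```text
position: [0.4569, -0.0319, 0.2146]
force: [-2.0, -1.7, 15.5]
gripper_force: 7.9
position: [0.4545, -0.0432, 0.2146]
force: [-1.9, -2.0, 13.5]
gripper_force: 7.1
```

```bash
python3 -m inch '0 -0.004 0 -0.015 0.034; 0 -0.008 0 -0.03 0.034; 0 -0.012 0 -0.045 0.034; 0 -0.016 0 -0.055 0.034; 0 -0.016 0 -0.055 0.034' | egrep 'pos|force'
python3 -m inch '0 -0.002 0 0 0.034; 0 -0.004 0 0 0.034; 0 -0.004 0 0 0.034' | egrep 'pos|force'
```

```text
position: [0.4522, -0.0588, 0.2145]
force: [-3.2, -0.7, 12.7]
gripper_force: 6.7
position: [0.4518, -0.0622, 0.2145]
force: [-2.4, 3.5, 13.7]
gripper_force: 6.9
```

```bash
python3 -m inch '0 -0.001 0 0 0.034; 0 -0.002 0 0 0.034; 0 -0.002 0 0 0.034' | egrep 'pos|force'
python3 -m inch '0 0 -0.002 0 0.034; 0 0 -0.004 0 0.034; 0 0 -0.006 0 0.034; 0 0 -0.008 0 0.034; 0 0 -0.008 0 0.034' | egrep 'pos|force'
```

```text
position: [0.4517, -0.0636, 0.2145]
force: [-1.9, 6.5, 13.4]
gripper_force: 6.9
position: [0.4512, -0.0649, 0.2221]
force: [-0.8, 3.5, 4.0]
gripper_force: 2.6
```

```bash
python3 -m inch '0 0 -0.002 0 0.034; 0 0 -0.004 0 0.034; 0 0 -0.006 0 0.034; 0 0 -0.008 0 0.034; 0 0 -0.008 0 0.034' | egrep 'pos|force'
```

```text
position: [0.4511, -0.0652, 0.2302]
force: [-1.4, 3.3, 7.2]
gripper_force: 3.6
```

The force is still 7 N above the hook height, so the lever is off the catch. I'll ease it up.

```bash
python3 -m inch '0 0 -0.0025 0 0.034; 0 0 -0.005 0 0.034; 0 0 -0.0075 0 0.034; 0 0 -0.01 0 0.034; 0 0 -0.0125 0 0.034' | egrep 'pos|force'
python3 -m inch '0 0 -0.0025 0 0.034; 0 0 -0.005 0 0.034; -0.0005 0 -0.0075 0 0.034; -0.001 0 -0.01 0 0.034; -0.001 0 -0.0125 0 0.034' | egrep 'pos|force'
```

```text
position: [0.4515, -0.0652, 0.2429]
force: [-0.6, 1.8, 8.6]
gripper_force: 4.4
position: [0.4526, -0.0653, 0.2556]
force: [0.3, 2.6, 10.8]
gripper_force: 5.2
```

```bash
python3 -m inch '0 0 -0.002 0 0.034; -0.001 0 -0.004 0 0.034; -0.001 0 -0.006 0 0.034; -0.001 0 -0.008 0 0.034; -0.001 0 -0.01 0 0.034' | egrep 'pos|force'
python3 -m inch '0 0 -0.0015 0 0.034; -0.001 0 -0.003 0 0.034; -0.001 0 -0.0045 0 0.034; -0.001 0 -0.006 0 0.034; -0.001 0 -0.006 0 0.034' | egrep 'pos|force'
```

```text
position: [0.454, -0.0655, 0.2657]
force: [0.9, 2.4, 10.1]
gripper_force: 5.3
position: [0.4551, -0.0656, 0.2718]
force: [0.4, 2.7, 10.9]
gripper_force: 5.2
```

```bash
python3 -m inch '0 0 -0.001 0 0.034; 0 0 -0.002 0 0.034; 0 0 -0.003 0 0.034; 0 0 -0.004 0 0.034; 0 0 -0.004 0 0.034' | egrep 'pos|force'
python3 -m inch '0 0 -0.001 0 0.034; 0 0 -0.002 0 0.034; 0 0 -0.003 0 0.034; 0 0 -0.004 0 0.034; 0 0 -0.004 0 0.034' | egrep 'pos|force'
```

```text
position: [0.4539, -0.0658, 0.2748]
force: [-0.3, -0.6, -0.7]
gripper_force: 0.0
position: [0.4543, -0.0655, 0.279]
force: [0.2, 0.7, -0.2]
gripper_force: 0.0
```

The pedal came up fully at about 0.274 m, where it started. I'll retreat and check.

```bash
python3 -m inch '0 0 -0.02 0 0.034; 0 0 -0.06 0 0.034; 0.03 0.02 -0.1 0 0.034; 0.03 0.06 -0.12 0 0.034; 0.03 0.1 -0.12 0 0.034' | egrep 'pos|force|clock'
python3 -m inch '0 0.04 0 0 0.034; 0 0.05 0 0 0.034; 0 0.05 0 0 0.034; 0 0.05 0 0 0.034' | egrep 'pos|force|clock'
python3 - <<'E'
from h import *
for c in("scene","top"):
    arm.get_image(c)
    for q in("tread","mouth","small_tin","tape","glass_jar"):
        print(c,q,[(np.round(d["point"],1).tolist(),round(d["conf"],2)) for d in arm.place_of(c,q)[:2]])
save("scene","pics/s9.png",(90,400,190,560),1.9)
E
```

```text
clock: 30.45
position: [0.4343, 0.0376, 0.4022]
force: [1.3, -0.0, -0.3]
gripper_force: 0.0
clock: 30.85
position: [0.439, 0.0857, 0.3986]
force: [-0.0, -1.3, -0.2]
gripper_force: 0.0
scene tread [([287.3, 297.2], 0.84)]
scene mouth [([200.1, 342.7], 0.74)]
scene small_tin [([360.4, 394.9], 0.71)]
scene tape [([229.0, 231.1], 0.85)]
scene glass_jar [([291.8, 421.8], 0.83)]
top tread [([273.3, 320.8], 0.66)]
top mouth [([186.5, 336.8], 0.76)]
top small_tin [([287.1, 398.7], 0.92), ([271.2, 319.7], 0.4)]
top tape [([185.4, 190.0], 0.72)]
top glass_jar [([201.3, 404.1], 0.64)]
```

View pics/s9.png

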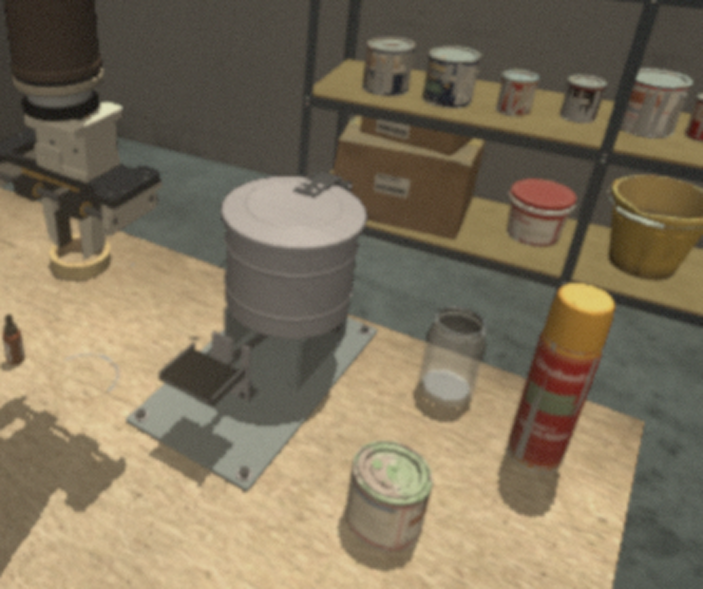

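The picture shows the lid shut, the pedal up and the tin, tape and jar where they were. The robot is clear.

```bash
python3 -c "
from cell import arm
print(arm.sign_off())"
```

```text
the job is handed in; nothing more can be done
None
```

The middle-sized dropper bottle was let go inside the can, the lever was unhooked and the lid eased fully shut, nothing else was moved, and I handed the job in at about 31 s; sign-off gave no verdict, and I could not see inside the can to check the bottle.

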